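Top layer for the display riser on the shop counter

ROBOT

A 7-joint arm with a two-finger parallel gripper is mounted at the origin on the work surface. World frame = base frame: x ahead of the robot, y to its left, z up, the work surface at z = 0. Lengths are in m, angles in rad, forces in N, time in s.
With the tool pointing down it reaches from about 0.4 to 0.85 m from the base axis. Payload 10.4 kg.
Tool frame: the origin (TCP) lies on the centre line of the jaws, within the pads' length; the fingertips stand 22 mm ahead of it and the grasp point (between the pads) lies 3 mm ahead of it; z points along the fingers, y is the direction in which the jaws open and shut (so a half turn about z gives the same grasp; the last joint's range is limited). The gripper opens to 87 mm and grips with 3 to 60 N. Pads are 19 mm wide; open, the fingers measure 117 mm over their backs; the gripper's body (75 mm by 190 mm) begins 51 mm behind the grasp point.
Start: joints at [1.297, 0.332, -0.065, 1.46, 0.022, 1.35, -0.088], TCP at [0.155, -0.605, 0.245] pointing down, gripper open.
Joint ranges: [-2.6, 2.6], [-0.5, 2.12], [-1.47, 1.34], [0.16, 2.42], [-1.27, 4.41], [0.06, 2.06], [-2.6, 2.6]. Speed limits (rad/s): [2.22, 2.22, 2.79, 2.79, 3.14, 3.14, 3.14].

INTERFACE

Orientations are given as a rotation vector (axis times angle).
In Python, from cell import env gives the robot as it stands. The module is installed in compiled form; this text tells all that it offers.
- The arm moves only by the tool jog_arm, never from a script. Its argument "rows" is a list of rows, each a list of 5 numbers: the shift along the tool's x, y, z in mm, then the turn about the tool's z in rad, then the opening, from 0 (shut) to 1 (fully open). In form: [[tx, ty, tz, spin, grip], ...]. A call has 1 to 12 rows; each row shifts and turns the commanded pose from where the row before left it, along the tool's axes as they then stand; what a row does not reach is not made up. A row lasts 1/8 s, in which the tool goes at most 62.5 mm and 10.7 degrees, less where a joint would pass 70% of its speed; a pose out of reach is approached as far as the arm can. A call with a gripper value outside its range is refused whole. The fingers move at their own pace and stop on an object; "squeeze" is the grip in N (left out, the last holds). Time passes only in rows, so rows that do not move let the fingers close. It gives the time, the measured TCP pose, the force and the opening at its end, in the units of the state.
- env.observe(): the state, without advancing time (a new reading comes with each control period).
- env.camera(name): name is "scene" or "side" or "wrist"; returns the picture (420x560x3 uint8, blue, green, red); there is no depth.
- env.calibration(name): a dict with "K" (3x3 intrinsics, pixels), "R" (3x3) and "t" (3): a world point X has camera coordinates R X + t. Camera axes: x right, y down, z forward; pixel columns grow to the right and rows downward; lengths in m; the calibration is good to about 2 mm. A picture is of the moment at which its call begins: read the wrist's pose just before it. calibration takes no time and is no camera call; for the wrist camera it gives the pose at the moment of the call.
- env.close_job(): hands the job in, once; it reports no verdict.
Trained networks look in the newest picture that a camera, given by its name, has taken for a name from the list of things; names that differ only in an ending like _2 or _b are one class to them, and where a whole thing is asked for, a point or a joint stands for the part that bears it (a point fixed in the world has none). Each returns a list of dicts, best first, with "score" (0 to 1); they miss things now and then, are a little off and sometimes report something else, mostly with a low value. They report only what shows in the picture. A call takes as long as a camera call.
- env.recognise(camera, label): "extent" ([left, top, width, height] as shares, 0 to 1, of the picture: columns of its width, rows of its height, round what is visible of it).
- env.trace(camera, label): "pixels" (420x560 bool, what is visible of it) and "extent" ([left, top, width, height] as shares, 0 to 1, of the picture: columns of its width, rows of its height, round what is visible of it).
- env.mark_of(camera, label): "position" ([column, row] as shares, 0 to 1, of the picture: columns of its width, rows of its height: a listed point, or the origin of a listed thing).
The state is a dict: "time": time; "joint_positions": joint angles; "joint_velocities": joint speeds; "tau": joint torques, N m; "tcp_pos": TCP position; "ee_rot": TCP orientation; "wrist_force": force on the tool from outside, world axes, zero at the start; "wrist_torque": the same for the moment, N m; "grip_width": opening from 0.0 (shut) to 1.0 (fully open).
Only numpy, scipy, OpenCV 4.12 (cv2) and the standard library are available. Lean on these libraries where they do the work, as an engineer would, in place of code of your own. Each camera call takes 0.05 s, during which the arm holds its last target. There are 200 camera calls.

TASK

The slatted wooden riser on the shop counter, which will carry a pot, has only its two lower layers. Take the two loose long slats (the same size as the riser's own) and lay them flat on it as the third layer, crosswise to the upper pair, one centred directly above each slat of the bottom pair, and let go.

Things in the scene. Friction and masses are not known exactly. Their poses are not given: they have to be found in the camera images.
- riser: half-built riser, fixed to the counter: four 180 x 32 x 20 mm wooden slats in two crossed layers, 180 x 180 mm in plan, 40 mm high. Origin at its centre on the counter, z up. Bottom pair along its x, centre lines at y = +-60 mm; upper pair along its y, at x = +-60 mm. A third-layer slat runs along x, centred at x = 0, y = +60 or -60 mm, its middle 50 mm above the counter
- slat_a: loose wooden slat, 180 x 32 x 20 mm, about 70 g, flat on the counter; one of the only two of this size (also about, not needed: two 90 mm stubs of the same section, a thin board 80 mm wide). Origin at its middle, 10 mm above the counter at the start; x along its length, y across its width, z up. Either slat may go on either side
- slat_b: loose wooden slat, 180 x 32 x 20 mm, about 70 g, flat on the counter; one of the only two of this size (also about, not needed: two 90 mm stubs of the same section, a thin board 80 mm wide). Origin at its middle, 10 mm above the counter at the start; x along its length, y across its width, z up. Either slat may go on either side

How it is judged:
By the outcome, as a careful person would: the job done as asked, in the order asked, and still so for the second after the job is handed in, with the robot touching nothing.
It also fails if it takes over 61 s, if anything falls off the work surface, if the arm or the gripper's body presses on something with over 40 N, if the wrist force passes 120 N, or if a joint passes its speed limit or range.

## Working session

There is one attempt and no reset: what is moved stays moved. The work goes in short steps, Python scripts to look and compute and a tool call to move; the robot and the scene stay as the last step left them, time stands still between calls to the robot, and variables do not carry over. Pictures are saved under pics/ and viewed, about 8 in all and at most 12, crops included, and the job is handed in when it is done.

Besides the shell and the picture viewer there is one more tool, called after "Request:" as a command line: name --pt "numbers of a row" for each row, then --argument value for the rest. jog_arm: Moves the arm, as the interface text tells. Its arguments: {"type":"object","properties":{"rows":{"type":"array","items":{"type":"array","items":{"type":"number"}}},"squeeze":{"type":"number"}},"required":["rows"]}

```bash
mkdir -p pics; cat > h.py <<'E'
import numpy as np, cv2
from cell import env
def ray(cam,uv,z,cal=None):
    c=cal or env.calibration(cam); K,R,t=map(np.array,(c["K"],c["R"],c["t"]))
    d=R.T@np.linalg.solve(K,np.array([uv[0],uv[1],1.])); o=-R.T@t
    return o+d*(z-o[2])/d[2]
def proj(cam,X,cal=None):
    c=cal or env.calibration(cam); K,R,t=map(np.array,(c["K"],c["R"],c["t"]))
    p=K@(R@np.array(X)+t); return p[:2]/p[2]
E
python3 - <<'E'
from h import *
s=env.observe(); print({k:np.round(v,3) for k,v in s.items()})
ims=[]
for c in("scene","side"):
    im=env.camera(c); cv2.imwrite(f"pics/{c}0.png",im)
    for l in("riser","slat_a"):
        for r in env.trace(c,l):
            m=r["pixels"].astype(np.uint8); q=cv2.minAreaRect(cv2.findNonZero(m))
            print(c,l,round(r["score"],2),m.sum(),np.round(cv2.boxPoints(q)).tolist(),ray(c,q[0],.02).round(3))
E
```

```text
{'time': np.float64(0.0), 'joint_positions': array([ 1.297,  0.333, -0.065,  1.461,  0.022,  1.35 , -0.089]), 'joint_velocities': array([ 0.   ,  0.   , -0.   , -0.001, -0.   , -0.002, -0.   ]), 'tau': array([-1.0000e-03, -6.2326e+01,  2.5000e-02, -3.8990e+01, -6.1000e-02,
        4.0000e-02,  0.0000e+00]), 'tcp_pos': array([ 0.155, -0.605,  0.244]), 'ee_rot': array([-3.116, -0.393,  0.   ]), 'wrist_force': array([-0.327,  0.592,  0.21 ]), 'wrist_torque': array([-0.047,  0.026,  0.019]), 'grip_width': np.float64(1.001)}
scene riser 0.66 3033 [[318.0, 156.0], [408.0, 130.0], [423.0, 185.0], [334.0, 210.0]] [0.475 0.305 0.02 ]
scene riser 0.63 1786 [[80.0, 279.0], [86.0, 259.0], [175.0, 287.0], [169.0, 307.0]] [ 0.471 -0.31   0.02 ]
scene slat_a 0.83 1560 [[258.0, 246.0], [349.0, 234.0], [351.0, 251.0], [260.0, 264.0]] [0.595 0.004 0.02 ]
scene slat_a 0.76 1821 [[79.0, 280.0], [85.0, 260.0], [175.0, 287.0], [169.0, 307.0]] [ 0.47  -0.311  0.02 ]
side riser 0.81 3027 [[174.0, 105.0], [254.0, 101.0], [257.0, 158.0], [176.0, 162.0]] [0.466 0.306 0.02 ]
side slat_a 0.83 2823 [[244.0, 416.0], [326.0, 327.0], [346.0, 345.0], [264.0, 434.0]] [ 0.458 -0.316  0.02 ]
side slat_a 0.69 1257 [[291.0, 248.0], [305.0, 176.0], [324.0, 179.0], [310.0, 252.0]] [ 0.584 -0.004  0.02 ]
```

View pics/scene0.png

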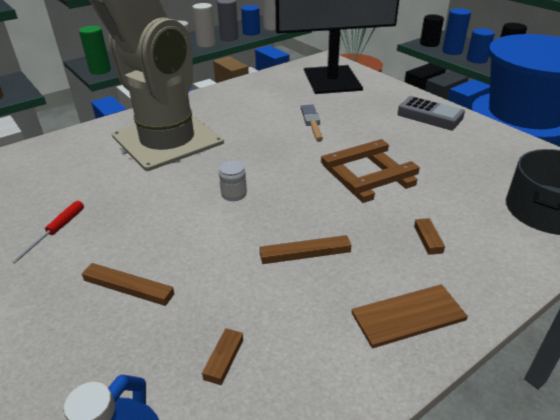

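View pics/side0.png

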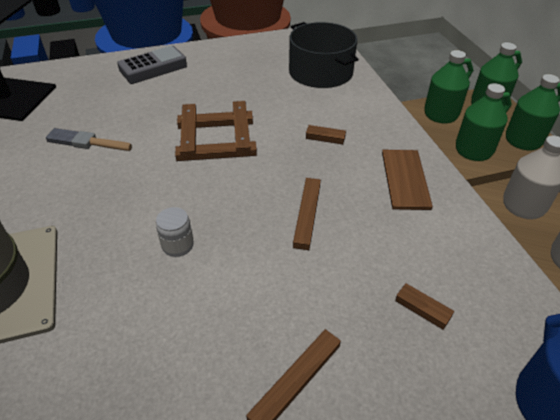

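```bash
cat >> h.py <<'E'
from scipy.optimize import minimize
def boxes(kind,p):
    x,y,a=p; c,s=np.cos(a),np.sin(a)
    if kind=="slat": B=[(0,0,.01,.09,.016,.01)]
    else: B=[(0,e*.06,.01,.09,.016,.01) for e in(-1,1)]+[(e*.06,0,.03,.016,.09,.01) for e in(-1,1)]
    for cx,cy,cz,hx,hy,hz in B:
        P=np.array([[cx+i*hx,cy+j*hy,cz+k*hz] for i in(-1,1) for j in(-1,1) for k in(-1,1)])
        yield np.c_[x+c*P[:,0]-s*P[:,1],y+s*P[:,0]+c*P[:,1],P[:,2]]
def render(cal,kind,p,S=4):
    m=np.zeros((420*S,560*S),np.uint8)
    K,R,t=map(np.array,(cal["K"],cal["R"],cal["t"]))
    for P in boxes(kind,p):
        q=(K@(R@P.T+t[:,None])); q=(q[:2]/q[2]).T
        cv2.fillConvexPoly(m,cv2.convexHull(np.round((q+.5)*S*16).astype(np.int32)),1,shift=4)
    return cv2.resize(m.astype(np.float32),(560,420),interpolation=cv2.INTER_AREA)
def fit(kind,p0,obs):  # obs: list of (cal, mask)
    def f(p): 
        e=0
        for cal,m in obs:
            r=render(cal,kind,p); e+=1-np.minimum(r,m).sum()/np.maximum(r,m).sum()
        return e/len(obs)
    g=lambda v:f([v[0]/100,v[1]/100,v[2]/10])
    v0=np.array([p0[0]*100,p0[1]*100,p0[2]*10])
    r=minimize(g,v0,method="Nelder-Mead",options=dict(initial_simplex=v0+np.r_[[[0,0,0]],np.eye(3)*1.],xatol=.005,fatol=1e-5,maxiter=200))
    return np.array([r.x[0]/100,r.x[1]/100,r.x[2]/10]),r.fun
E
cat > m.py <<'E'
from h import *
W={"riser":("riser",(.47,.305)),"A":("slat",(.465,-.313)),"B":("slat",(.59,0))}
M={}
for c in("scene","side"):
    env.camera(c); cal=env.calibration(c)
    for l in("riser","slat_a"):
        for r in env.trace(c,l):
            m=r["pixels"]; u=np.argwhere(m).mean(0)[::-1]; X=ray(c,u,.02)
            for k,(kind,xy) in W.items():
                if (kind=="riser")==(l=="riser") and np.hypot(*(X[:2]-xy))<.05: M.setdefault(k,{})[c]=(cal,m.astype(np.float32))
for k,(kind,xy) in W.items():
    for sel in(("scene","side"),("scene",),("side",)):
        o=[M[k][c] for c in sel if c in M[k]]
        if not o: continue
        a0s=np.arange(0,np.pi,np.pi/4)
        b=sorted([fit(kind,(*xy,a),o) for a in a0s],key=lambda r:r[1])
        for p,e in b[:2]: print(k,sel,p.round(4),"deg",np.degrees(p[2]).round(1),round(e,3))
E
python3 m.py
```

```text
riser ('scene', 'side') [ 0.4653  0.3061 -0.1812] deg -10.4 0.065
riser ('scene', 'side') [0.4654 0.3058 2.9559] deg 169.4 0.065
riser ('scene',) [0.4625 0.3064 2.9617] deg 169.7 0.051
riser ('scene',) [ 0.4622  0.3067 -0.1799] deg -10.3 0.051
riser ('side',) [0.4666 0.3058 2.9621] deg 169.7 0.046
riser ('side',) [ 0.4664  0.3058 -0.1786] deg -10.2 0.047
A ('scene', 'side') [ 0.4603 -0.3098  3.705 ] deg 212.3 0.052
A ('scene', 'side') [ 0.4611 -0.3093  0.5592] deg 32.0 0.052
A ('scene',) [ 0.4591 -0.3094  0.5625] deg 32.2 0.046
A ('scene',) [ 0.459  -0.3093  3.706 ] deg 212.3 0.046
A ('side',) [ 0.4616 -0.3098  0.5607] deg 32.1 0.029
A ('side',) [ 0.4616 -0.3097  0.5607] deg 32.1 0.029
B ('scene', 'side') [0.5884 0.01   1.1212] deg 64.2 0.102
B ('scene', 'side') [0.5884 0.0099 1.1212] deg 64.2 0.102
B ('scene',) [0.5864 0.0098 1.1032] deg 63.2 0.085
B ('scene',) [0.5864 0.0103 1.1083] deg 63.5 0.086
B ('side',) [0.5895 0.0104 1.1236] deg 64.4 0.096
B ('side',) [0.5899 0.0111 1.1222] deg 64.3 0.097
```

Request:
jog_arm --pt "41 -23.3 0 0 1" --pt "41 -23.3 0 0 1" --pt "41 -23.3 0 0 1" --pt "41 -23.3 0 0 1" --pt "41 -23.3 0 0 1" --pt "41 -23.3 0 0 1" --pt "41 -23.3 0 0 1" --pt "41 -23.3 0 0 1" --pt "41 -23.3 0 0 1" --pt "0 0 20 -0.103 1" --pt "0 0 20 -0.103 1" --pt "0 0 0 -0.103 1"

```text
time: 2.1
tcp_pos: [0.4598, -0.3103, 0.203]
ee_rot: [-3.016, -0.873, 0.003]
wrist_force: [-0.5, 0.3, 0.8]
grip_width: 0.999
```

```bash
cat >> h.py <<'E'
from scipy.spatial.transform import Rotation as Ro
def delta(x,y,z,yaw):
    s=env.observe(); R=Ro.from_rotvec(s["ee_rot"]).as_matrix()
    y0=np.arctan2(R[1,0],R[0,0]); d=R.T@(np.array([x,y,z])-s["tcp_pos"])
    sp=-(yaw-y0)
    print("t",round(float(s["time"]),2),"pos",s["tcp_pos"].round(4),"yaw",np.degrees(y0).round(2),"tilt",np.degrees(np.arccos(-R[2,2])).round(2),"F",s["wrist_force"].round(1),"grip",round(float(s["grip_width"]),3))
    print("shift mm",(d*1e3).round(1),"spin",round(float((sp+np.pi)%(2*np.pi)-np.pi),4),"q",s["joint_positions"].round(2))
def wristfit(p0,name,kind="slat",label="slat_a"):
    cal=env.calibration("wrist"); im=env.camera("wrist"); cv2.imwrite(f"pics/{name}.png",im)
    for r in env.trace("wrist",label):
        m=r["pixels"].astype(np.float32); p,e=fit(kind,p0,[(cal,m)])
        print(round(r["score"],2),m.sum(),p.round(4),np.degrees(p[2]).round(2),round(e,3))
E
python3 - <<'E'
from h import *
delta(.4605,-.3097,.2,.5605)
wristfit((.4605,-.3097,.5605),"w1")
E
```

```text
t 2.1 pos [ 0.4598 -0.3103  0.203 ] yaw 32.28 tilt 0.15 F [-0.5  0.3  0.8] grip 0.999
shift mm [ 0.9 -0.1  3. ] spin 0.003 q [ 0.84  0.23 -0.38  1.69  0.09  1.24 -0.57]
0.73 7074.0 [ 0.4599 -0.3095  0.5582] 31.98 0.023
```

View pics/w1.png

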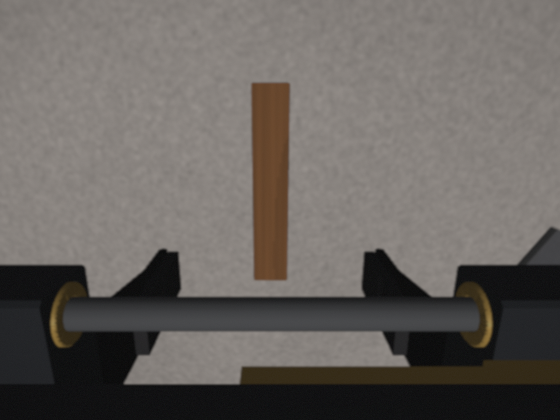

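Request:
jog_arm --pt "0 0 30 0 1" --pt "0 0 30 0 1" --pt "0 0 30 0 1" --pt "0 0 30 0 1" --pt "0 0 25 0 1" --pt "0 0 20 0 1" --pt "0 0 12 0 1" --pt "0 0 0 0 1" --pt "0 0 0 0 0.2" --squeeze 25

```text
time: 3.32
tcp_pos: [0.4611, -0.3111, 0.0285]
ee_rot: [3.018, 0.867, 0.001]
wrist_force: [0.2, -0.7, 1.2]
grip_width: 0.948
```

Request:
jog_arm --pt "0 0 0 0 0.2" --pt "0 0 0 0 0.2" --pt "0 0 0 0 0.2" --pt "0 0 0 0 0.2" --pt "0 0 0 0 0.2" --pt "0 0 0 0 0.2"

```text
time: 4.08
tcp_pos: [0.4605, -0.3107, 0.0275]
ee_rot: [-3.019, -0.868, 0.0]
wrist_force: [-0.9, -0.0, 0.1]
grip_width: 0.368
```

Request:
jog_arm --pt "0 0 -10 0 0.2" --pt "0 0 -30 0 0.2" --pt "0 0 -40 0 0.2" --pt "0 0 -40 0 0.2" --pt "0 0 -30 0 0.2" --pt "10 -15 0 0 0.2" --pt "21 -31 0 0 0.2" --pt "21 -31 0 0 0.2" --pt "21 -31 0 0 0.2" --pt "21 -31 0 0 0.2" --pt "21 -31 0 0 0.2" --pt "21 -31 0 0 0.2"

```text
time: 5.58
tcp_pos: [0.4682, -0.0662, 0.1769]
ee_rot: [-3.019, -0.869, 0.002]
wrist_force: [0.3, -0.0, -1.0]
grip_width: 0.366
```

Request:
jog_arm --pt "21 -31 0 0 0.2" --pt "21 -31 0 0 0.2" --pt "21 -31 0 0 0.2" --pt "21 -31 0 0 0.2" --pt "21 -31 0 0 0.2" --pt "21 -31 0 0 0.2" --pt "21 -31 0 0 0.2" --pt "20 -31 0 0 0.2" --pt "20 -31 0 0 0.2" --pt "20 -31 0 0 0.2" --pt "20 -31 0 0 0.2" --pt "10 -20 0 0 0.2"

```text
time: 7.08
tcp_pos: [0.4764, 0.3657, 0.1766]
ee_rot: [-3.018, -0.871, 0.003]
wrist_force: [-0.2, -0.5, -0.5]
grip_width: 0.363
```

```bash
python3 - <<'E'
from h import *
delta(.476,.365,.17,np.radians(169.7))
wristfit((.4655,.306,-.18),"w2","riser","riser")
E
```

```text
t 7.08 pos [0.4764 0.3657 0.1766] yaw 32.21 tilt 0.09 F [-0.2 -0.5 -0.5] grip 0.363
shift mm [-0.7  0.4  6.6] spin -2.3996 q [-0.1   0.44 -0.8   1.58  0.33  1.26 -1.97]
0.78 12874.0 [ 0.4644  0.3065 -0.1831] -10.49 0.556
```

View pics/w2.png

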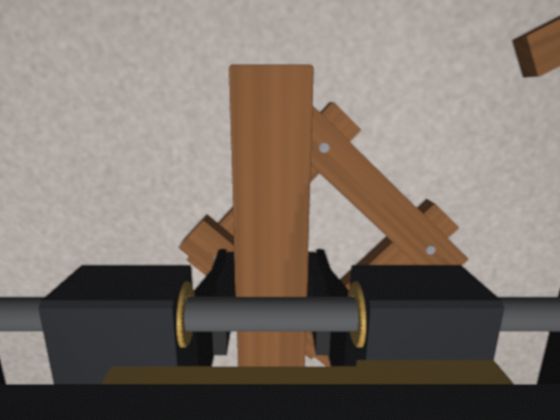

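```bash
python3 - <<'E'
from h import *
# masked fit: ignore the region behind the held slat and gripper
cal=env.calibration("wrist"); im=cv2.imread("pics/w2.png"); env.camera("wrist")
m=np.any([r["pixels"] for r in env.trace("wrist","riser")],0).astype(np.float32)
hsv=cv2.cvtColor(im,cv2.COLOR_BGR2HSV); w=((hsv[...,1]>90)&(hsv[...,2]>40)).astype(np.float32)
ok=np.ones((420,560),np.float32); ok[250:]=0; ok[:,228:318]=0; ok[:80,480:]=0; ok[245:,180:360]=0
import h
h0=h.render
h.render=lambda c,k,p:h0(c,k,p)*ok
for n,mm in(("colour",w),):
    p,e=h.fit("riser",(.4655,.306,-.18),[(cal,mm*ok)]); print(n,p.round(4),np.degrees(p[2]).round(2),round(e,3))
o=im.copy()
for q in ((.4655,.306,-.18),p):
    mk=(h0(cal,"riser",q)>.5).astype(np.uint8); cs,_=cv2.findContours(mk,cv2.RETR_LIST,cv2.CHAIN_APPROX_NONE)
    cv2.drawContours(o,cs,-1,(0,255,0) if q is p else (255,0,0),1)
cv2.imwrite("pics/w2o.png",o)
E
```

```text
colour [ 0.4628  0.3066 -0.1813] -10.39 0.062
```

View pics/w2o.png

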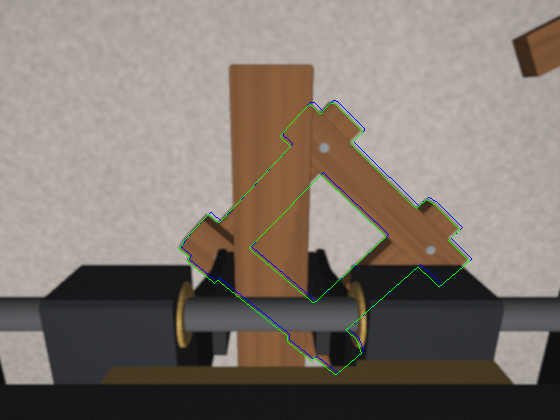

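Request:
jog_arm --pt "0 0 0 -0.17 0.2" --pt "0 0 0 -0.17 0.2" --pt "0 0 0 -0.17 0.2" --pt "0 0 0 -0.17 0.2" --pt "0 0 0 -0.17 0.2" --pt "0 0 0 -0.17 0.2" --pt "0 0 0 -0.17 0.2" --pt "0 0 0 -0.17 0.2" --pt "0 0 0 -0.17 0.2" --pt "0 0 0 -0.17 0.2" --pt "0 0 0 -0.17 0.2" --pt "0 0 0 -0.17 0.2"

```text
time: 8.78
tcp_pos: [0.4785, 0.362, 0.1772]
ee_rot: [0.834, 3.028, -0.002]
wrist_force: [-0.3, -0.0, -1.5]
grip_width: 0.366
```

```bash
python3 - <<'E'
from h import *
delta(.4748,.3653,.0685,np.radians(169.65))
E
```

```text
t 8.78 pos [0.4785 0.362  0.1772] yaw 149.2 tilt 0.1 F [-0.3 -0.  -1.5] grip 0.366
shift mm [  5.    1.1 108.7] spin -0.357 q [ 0.13  0.61 -1.18  1.57  0.57  1.35 -0.08]
```

Request:
jog_arm --pt "0 0 0 -0.12 0.2" --pt "0 0 0 -0.12 0.2" --pt "0 0 0 -0.117 0.2" --pt "0 0 0 0 0.2" --pt "0 0 20 0 0.2" --pt "0 0 20 0 0.2" --pt "0 0 20 0 0.2" --pt "0 0 10 0 0.2" --pt "0 0 0 0 0.2" --pt "0 0 0 0 0.2"

```text
time: 10.02
tcp_pos: [0.4783, 0.3639, 0.1081]
ee_rot: [0.29, 3.128, 0.001]
wrist_force: [-0.9, 0.8, -1.7]
grip_width: 0.364
```

```bash
python3 - <<'E'
from h import *
delta(.4748,.3653,.0685,np.radians(169.65))
E
```

```text
t 10.03 pos [0.4783 0.3639 0.1081] yaw 169.41 tilt 0.05 F [-0.9  0.8 -1.7] grip 0.364
shift mm [ 3.7  0.7 39.6] spin -0.0041 q [ 0.13  0.72 -1.19  1.64  0.69  1.27  0.19]
```

Request:
jog_arm --pt "3.7 0.7 10 -0.004 0.2" --pt "0 0 10 0 0.2" --pt "0 0 8 0 0.2" --pt "0 0 5 0 0.2" --pt "0 0 0 0 0.2" --pt "0 0 0 0 0.2"

```text
time: 10.78
tcp_pos: [0.4748, 0.3651, 0.0748]
ee_rot: [0.284, 3.128, 0.0]
wrist_force: [-0.4, 0.6, -1.6]
grip_width: 0.364
```

```bash
python3 - <<'E'
from h import *
delta(.4748,.3653,.0685,np.radians(169.65))
for c in("scene","side"):
    cv2.imwrite(f"pics/{c}1.png",cv2.resize(env.camera(c)[60:260,(240 if c=="scene" else 100):][:, :280],None,fx=2,fy=2))
cv2.imwrite("pics/p1.png",cv2.hconcat([cv2.resize(cv2.imread(f"pics/{c}1.png"),(400,286)) for c in("scene","side")]))
E
```

```text
t 10.78 pos [0.4748 0.3651 0.0748] yaw 169.64 tilt 0.02 F [-0.4  0.6 -1.6] grip 0.364
shift mm [0.  0.2 6.3] spin -0.0002 q [ 0.11  0.75 -1.16  1.67  0.73  1.22  0.17]
```

View pics/p1.png

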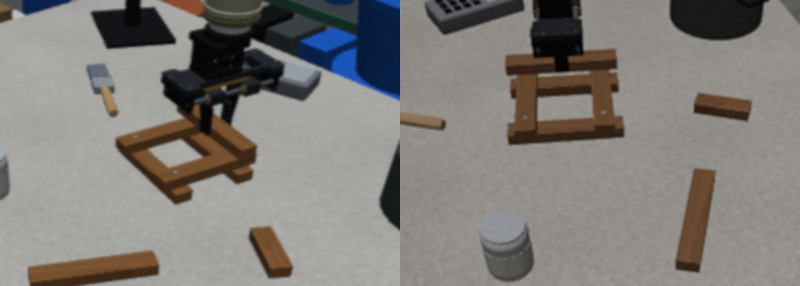

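Request:
jog_arm --pt "0 0 3 0 0.2" --pt "0 0 3 0 0.2" --pt "0 0 1 0 0.2" --pt "0 0 0 0 0.2" --pt "0 0 0 0 0.2"

```text
time: 11.5
tcp_pos: [0.4746, 0.3648, 0.0676]
ee_rot: [0.284, 3.129, -0.001]
wrist_force: [-1.4, -1.3, 2.2]
grip_width: 0.37
```

Request:
jog_arm --pt "0 0 0 0 0.7" --pt "0 0 0 0 0.7" --pt "0 0 0 0 0.7" --pt "0 0 0 0 0.7" --pt "0 0 -15 0 0.7" --pt "0 0 -35 0 0.7" --pt "0 0 -40 0 1" --pt "0 0 -40 0 1" --pt "-17.5 -32.9 0 0 1" --pt "-17.5 -32.9 0 0 1" --pt "-17.5 -32.9 0 0 1" --pt "-17.5 -32.9 0 0 1"

```text
time: 13.0
tcp_pos: [0.5202, 0.2219, 0.1986]
ee_rot: [0.283, 3.128, 0.0]
wrist_force: [1.4, 0.2, 0.3]
grip_width: 1.002
```

Request:
jog_arm --pt "-17.5 -32.9 0 0 1" --pt "-17.5 -32.9 0 0 1" --pt "-17.5 -32.9 0 0 1" --pt "-17.5 -32.9 0 0 1" --pt "-17.5 -32.9 0 0 1" --pt "-17.5 -32.9 0 0 1" --pt "0 0 0 0.167 1" --pt "0 0 0 0.167 1" --pt "0 0 0 0.167 1" --pt "0 0 0 0.167 1" --pt "0 0 0 0.167 1" --pt "0 0 0 0.167 1"

```text
time: 14.5
tcp_pos: [0.5877, 0.0102, 0.1987]
ee_rot: [1.757, 2.603, 0.001]
wrist_force: [0.4, 0.4, -0.4]
grip_width: 1.003
```

Request:
jog_arm --pt "0 0 0 0.167 1" --pt "0 0 0 0.167 1" --pt "0 0 0 0.167 1" --pt "0 0 0 0.167 1" --pt "0 0 0 0.167 1" --pt "0 0 0 0 1"

```text
time: 15.25
tcp_pos: [0.5878, 0.0103, 0.1986]
ee_rot: [2.656, 1.676, 0.001]
wrist_force: [0.2, -0.0, 1.4]
grip_width: 0.997
```

```bash
python3 - <<'E'
from h import *
delta(.5884,.0102,.19,np.radians(64.3))
wristfit((.5884,.0102,np.radians(64.3)),"w3")
E
python3 m.py 2>&1 | grep riser
```

```text
t 15.25 pos [0.5878 0.0103 0.1986] yaw 64.49 tilt 0.07 F [ 0.2 -0.   1.4] grip 0.997
shift mm [0.2 0.6 8.6] spin 0.0032 q [ 0.66  0.44 -0.96  1.59  0.37  1.31 -0.8 ]
0.81 7348.0 [0.5877 0.0104 1.1101] 63.6 0.013
riser ('scene', 'side') [ 0.4657  0.306  -0.1821] deg -10.4 0.259
riser ('scene', 'side') [0.4657 0.3061 2.9594] deg 169.6 0.259
riser ('scene',) [0.4622 0.3072 2.9713] deg 170.2 0.345
riser ('scene',) [ 0.4626  0.3066 -0.1798] deg -10.3 0.345
riser ('side',) [ 0.4662  0.306  -0.1836] deg -10.5 0.163
riser ('side',) [0.4662 0.3057 2.9583] deg 169.5 0.163
```

View pics/w3.png

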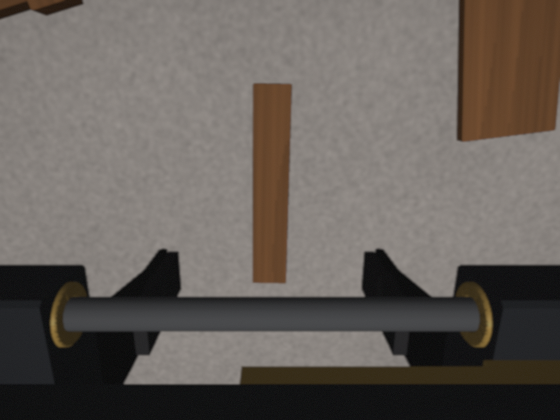

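Request:
jog_arm --pt "0 0 30 0.015 1" --pt "0 0 30 0 1" --pt "0 0 30 0 1" --pt "0 0 30 0 1" --pt "0 0 25 0 1" --pt "0 0 20 0 1" --pt "0 0 6 0 1" --pt "0 0 0 0 1" --pt "0 0 0 0 0.2" --pt "0 0 0 0 0.2" --pt "0 0 0 0 0.2" --pt "0 0 0 0 0.2" --squeeze 25

```text
time: 17.15
tcp_pos: [0.5877, 0.0097, 0.0267]
ee_rot: [2.671, 1.654, 0.0]
wrist_force: [0.2, 1.0, -0.1]
grip_width: 0.633
```

Request:
jog_arm --pt "0 0 0 0 0.2" --pt "0 0 0 0 0.2" --pt "0 0 0 0 0.2"

```text
time: 17.52
tcp_pos: [0.5877, 0.0098, 0.0265]
ee_rot: [2.671, 1.654, -0.0]
wrist_force: [0.6, 0.3, -0.1]
grip_width: 0.369
```

```bash
python3 - <<'E'
from h import *
delta(.4532,.2473,.18,np.radians(169.65))
E
```

```text
t 17.52 pos [0.5877 0.0098 0.0265] yaw 63.53 tilt 0.01 F [ 0.6  0.3 -0.1] grip 0.369
shift mm [ 152.7 -226.2 -153.5] spin -1.8521 q [ 0.57  0.63 -0.84  1.74  0.54  1.03 -0.94]
```

Request:
jog_arm --pt "0 0 -13 0 0.2" --pt "0 0 -35 0 0.2" --pt "0 0 -40 0 0.2" --pt "0 0 -40 0 0.2" --pt "0 0 -25 0 0.2" --pt "10 -15 0 0 0.2" --pt "20 -30 0 0 0.2" --pt "20 -30 0 0 0.2" --pt "20 -30 0 0 0.2" --pt "20 -30 0 0 0.2" --pt "20 -30 0 0 0.2" --pt "20 -30 0 0 0.2"

```text
time: 19.02
tcp_pos: [0.469, 0.2145, 0.1788]
ee_rot: [2.67, 1.655, -0.002]
wrist_force: [0.7, 0.6, 0.4]
grip_width: 0.365
```

Request:
jog_arm --pt "22 -31 0 0 0.2" --pt "0 0 0 -0.154 0.2" --pt "0 0 0 -0.154 0.2" --pt "0 0 0 -0.154 0.2" --pt "0 0 0 -0.154 0.2" --pt "0 0 0 -0.154 0.2" --pt "0 0 0 -0.154 0.2" --pt "0 0 0 -0.154 0.2" --pt "0 0 0 -0.154 0.2" --pt "0 0 0 -0.154 0.2" --pt "0 0 0 -0.154 0.2" --pt "0 0 0 -0.154 0.2"

```text
time: 20.52
tcp_pos: [0.4517, 0.247, 0.1788]
ee_rot: [-0.519, -3.097, 0.001]
wrist_force: [-0.6, 0.6, 0.0]
grip_width: 0.365
```

Request:
jog_arm --pt "0 0 0 -0.154 0.2" --pt "0 0 0 0 0.2" --pt "0 0 0 0 0.2"

```text
time: 20.9
tcp_pos: [0.4525, 0.2468, 0.1792]
ee_rot: [-0.294, -3.127, 0.001]
wrist_force: [-0.3, -0.8, -1.0]
grip_width: 0.367
```

```bash
python3 - <<'E'
from h import *
delta(.4532,.2473,.0675,np.radians(169.65))
cv2.imwrite("pics/w4.png",env.camera("wrist"))
E
```

```text
t 20.9 pos [0.4525 0.2468 0.1792] yaw 169.26 tilt 0.03 F [-0.3 -0.8 -1. ] grip 0.367
shift mm [ -0.6   0.7 111.7] spin -0.0068 q [ 0.55  0.52 -1.42  1.78  0.54  1.31  0.39]
```

View pics/w4.png

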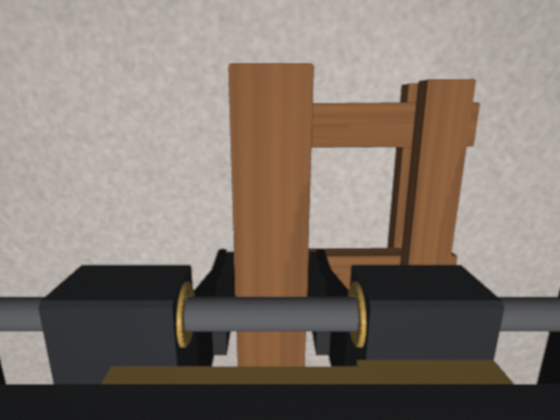

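Request:
jog_arm --pt "-0.6 0.7 20 -0.007 0.2" --pt "0 0 20 0 0.2"

```text
time: 21.2
tcp_pos: [0.4537, 0.2469, 0.1378]
ee_rot: [-0.28, -3.129, 0.001]
wrist_force: [-0.5, -0.2, -0.9]
grip_width: 0.366
```

```bash
python3 - <<'E'
from h import *
delta(.4532,.2473,.0675,np.radians(169.65))
E
```

```text
t 21.2 pos [0.4537 0.2469 0.1378] yaw 169.77 tilt 0.04 F [-0.5 -0.2 -0.9] grip 0.366
shift mm [ 0.5  0.4 70.3] spin 0.0021 q [ 0.51  0.57 -1.37  1.83  0.59  1.25  0.36]
```

Joint 3 is moving away from its limit, so I'll continue the descent.

Request:
jog_arm --pt "0 0 20 0 0.2" --pt "0 0 20 0 0.2" --pt "0 0 14 0 0.2" --pt "0 0 8 0 0.2" --pt "0 0 0 0 0.2" --pt "0 0 0 0 0.2" --pt "0 0 0 0 0.2"

```text
time: 22.08
tcp_pos: [0.4541, 0.2473, 0.078]
ee_rot: [0.279, 3.128, 0.0]
wrist_force: [-0.2, 0.0, -0.8]
grip_width: 0.36
```

```bash
python3 - <<'E'
from h import *
delta(.4532,.2473,.0665,np.radians(169.65))
E
```

```text
t 22.07 pos [0.4541 0.2473 0.078 ] yaw 169.8 tilt 0.05 F [-0.2  0.  -0.8] grip 0.36
shift mm [ 0.9 -0.2 11.5] spin 0.0027 q [ 0.44  0.63 -1.28  1.88  0.67  1.15  0.31]
```

Request:
jog_arm --pt "0.9 0 4 0.002 0.2" --pt "0 0 4 0 0.2" --pt "0 0 2.5 0 0.2" --pt "0 0 1 0 0.2" --pt "0 0 0 0 0.2" --pt "0 0 0 0 0.2"

```text
time: 22.82
tcp_pos: [0.4529, 0.2473, 0.0665]
ee_rot: [0.282, 3.129, -0.001]
wrist_force: [-2.0, -3.0, 8.7]
grip_width: 0.36
```

```bash
python3 - <<'E'
from h import *
delta(.4532,.2473,.0665,np.radians(169.65))
E
```

```text
t 22.82 pos [0.4529 0.2473 0.0665] yaw 169.7 tilt 0.05 F [-2.  -3.   8.7] grip 0.36
shift mm [-0.3  0.1 -0. ] spin 0.0008 q [ 0.43  0.64 -1.26  1.89  0.68  1.13  0.3 ]
```

Request:
jog_arm --pt "0 0 -0.5 0 0.7" --pt "0 0 0 0 0.7" --pt "0 0 0 0 0.7" --pt "0 0 0 0 0.7" --pt "0 0 -15 0 0.7" --pt "0 0 -35 0 0.7" --pt "0 0 -40 0 0.7" --pt "0 0 -40 0 0.7" --pt "0 25 -30 0 0.7" --pt "-20 30 0 0 0.7" --pt "-20 0 0 0 0.7" --pt "0 0 0 0 0.7"

```text
time: 24.32
tcp_pos: [0.5027, 0.2943, 0.227]
ee_rot: [-0.284, -3.128, -0.001]
wrist_force: [-0.2, 0.7, 0.1]
grip_width: 0.699
```

```bash
python3 - <<'E'
from h import *
import h
delta(.4532,.2473,.2,np.radians(169.65))
cal=env.calibration("wrist"); im=env.camera("wrist")
full=list(h.boxes("riser",(.464,.3063,-.1806)))
for e in(-1,1):
    P=list(h.boxes("slat",(.464-e*.06*np.sin(-.1806),.3063+e*.06*np.cos(-.1806),-.1806)))[0].copy(); P[:,2]+=.04; full.append(P)
def draw(im,cal,off):
    K,R,t=map(np.array,(cal["K"],cal["R"],cal["t"])); o=im.copy()
    for P in full[4:]:
        q=K@(R@P.T+t[:,None]); q=(q[:2]/q[2]).T
        top=q[P[:,2]>.055][[0,1,3,2]]
        cv2.polylines(o,[np.round(top*16).astype(np.int32)],True,(0,255,0),1,shift=4)
    return o
o=draw(im,cal,0)
oo=[]
for c,x in(("scene",290),("side",140)):
    a=draw(env.camera(c),env.calibration(c),0)[80:230,x:x+150]; oo.append(cv2.resize(a,(300,300),interpolation=cv2.INTER_NEAREST))
o=cv2.resize(o,(500,375)); 
cv2.imwrite("pics/f.png",cv2.hconcat([o,cv2.copyMakeBorder(cv2.resize(cv2.vconcat(oo),(187,375)),0,0,0,0,cv2.BORDER_CONSTANT)]))
cv2.imwrite("pics/f_side.png",cv2.hconcat(oo))
E
```

```text
t 24.32 pos [0.5027 0.2943 0.227 ] yaw 169.64 tilt 0.05 F [-0.2  0.7  0.1] grip 0.699
shift mm [ 40.3 -55.1  27. ] spin -0.0001 q [ 0.34  0.58 -1.3   1.56  0.56  1.44  0.39]
```

View pics/f.png

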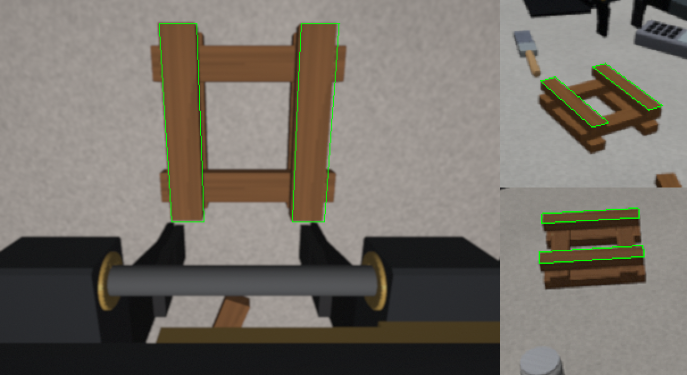

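View pics/f_side.png

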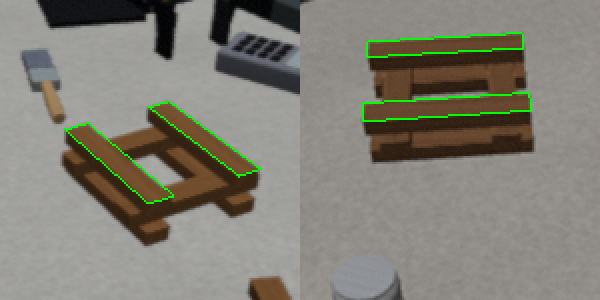

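```bash
python3 -c "
from cell import env
print(env.observe()['wrist_force'].round(1)); env.close_job()"
```

```text
[-0.5 -0.2 -0.5]
the job is handed in; nothing more can be done
```

Both loose long slats are on the riser as its third layer, running crosswise to the upper pair, one above each bottom slat. I released both, raised the gripper clear and handed the job in at about 24 s of the allowed 61 s.

- **Position:** In the last wrist, scene and side pictures, both slats match the outlines of their intended places to about 1–2 mm by eye. I did not run a separate numerical fit on the finished stack.
- **Forces:** Contact on setting down was about 2 N for the first slat and 9 N for the second. The wrist force read about zero at the end, with nothing touching.
- **Disagreements:** The riser position from the different views spread by up to 4 mm along x, so I used the middle value, (0.464, 0.306) at −10.35°. While turning the second slat, joint 3 came to −1.42, close to its limit of −1.47, then moved away again.

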